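Sweep the pine offcuts into the scrap pan

TASK

Clear the bench: use the fingertips to sweep the two pine offcuts across the bench top, over the sloping lip and well into the open-fronted metal scrap pan, so that each one lies on the pan's flat floor, beyond the lip. Only push them along: do not pick them up, squeeze them hard or tip them over, and leave the glue bottle, the chisel and the mallet where they are.

Things in the scene. Friction and masses are not known exactly. Their poses are not given: they have to be found in the camera images.
- pan: Sheet-metal scrap pan fixed to the bench, 250 (x) by 200 mm (y), 3 mm flat floor. Origin: centre of its underside. Mouth faces its -y, handle (26 mm round, 100 mm long) at +y. Walls 45 mm high, 4 mm thick: sides y -70 to +100 mm, 242 mm apart inside; back, inner face y +96 mm.
- pan_lip (a point): Middle of the top edge of the pan's sloping lip: 3 mm up, at pan x 0, y -70 mm; axes as the pan's. The lip slopes from bench height at pan y -100 mm up to here, over the full 250 mm width; the flat floor begins here and runs on towards +y.
- offcut_block: Loose rectangular pine offcut, 58 (x) by 46 (y) by 22 mm high, about 35 g, lying flat on the bench. Origin: centre of its underside.
- offcut_tee: Loose pine offcut with a stub tenon (a T seen from above), 22 mm high, about 30 g, overall 58 (x) by 48 (y) mm: a bar x -29 to +29, y -24 to 0 mm, and a tenon x -13 to +13, y 0 to +24 mm. Lies flat. Origin: on its underside at the middle of the overall size.
- glue: Bystander: white plastic glue bottle, loose and upright, 56 mm across, 130 mm high, at the far side of the bench. Origin: centre of its underside.
- chisel: Bystander: chisel with yellow handle, lying loose across the far side, 27 mm wide, 25 mm high, from x = -138 mm (handle end) to x = +110 mm (edge). Origin: on the bench under the middle of it.
- mallet: Bystander: wooden mallet lying loose to the right of the work (-y side): head 75 (x) by 120 (y) by 65 mm high, centred on the origin (centre of the head's underside), handle along -x to x = -205 mm.

How it is judged (in metres and radians):
At the end, for the whole second after the job is handed in: Both offcuts at rest and flat (origin under 10 mm high) inside the scrap pan: each one's origin between its side walls and back wall and at least 20 mm behind the top edge of the sloping lip (pan y above -50 mm) (y of offcut_block in the frame of pan between -0.05 and 0.096 m and x of offcut_block in the frame of pan between -0.121 and 0.121 m and height (world z) of each of offcut_block, offcut_tee below 0.01 m and linear speed of each of offcut_block, offcut_tee below 0.02 m/s and y of offcut_tee in the frame of pan between -0.05 and 0.096 m and x of offcut_tee in the frame of pan between -0.121 and 0.121 m); the robot touches nothing.
It fails at once if an offcut is lifted or tipped up (its underside centre rises more than 20 mm above the bench) (height (world z) of any of offcut_block, offcut_tee above 0.02 m).
It fails at once if an offcut is squeezed or pressed hard by the fingers (more than 60 N) (contact force between the fingers and offcut_block above 60 N or contact force between the fingers and offcut_tee above 60 N).
It fails at once if the glue bottle, chisel or mallet is moved by more than 15 mm (distance of any of glue, chisel, mallet from where it was at the start of the episode above 0.015 m).
It fails at once if the glue bottle is tipped (angle between glue's own z axis and vertical above 0.3 rad).
It also fails if it takes over 67 s, if anything falls off the work surface, if the arm or the gripper's body presses on something with over 40 N, if the wrist force passes 120 N, or if a joint passes its speed limit or range.

ROBOT

A 6-joint arm with a two-finger parallel gripper is mounted at the origin on the work surface. World frame = base frame: x ahead of the robot, y to its left, z up, the work surface at z = 0. Lengths are in mm, angles in rad, forces in N, time in s.
With the tool pointing down it reaches from about 350 to 725 mm from the base axis. Payload 4.3 kg.
Tool frame: the origin (TCP) lies midway between the tips of the shut fingers; the grasp point (between the pads) lies 19 mm behind it; z points along the fingers, y is the line along which they close (so a half turn about z gives the same grasp; the last joint's range is limited). The gripper opens to 85 mm and grips with 20 to 120 N. Pads are 22 mm wide; open, the fingers measure 114 mm over their backs; the gripper's body (76 mm by 85 mm) begins 54 mm behind the grasp point. The pads swing forward as they close: fully open they stand 13 mm farther back than shut.
Start: joints at [-1.293, 0.377, 0.081, 1.274, 0, 1.46], TCP at [217.451, -532.336, 231.329] pointing down, gripper open.
Joint ranges: [-2.72, 2.72], [-0.84, 1.66], [-1.02, 1.22], [-1.77, 2.12], [-1.37, 1.28], [-3.14, 3.14]. Speed limits (rad/s): [2.57, 2.57, 3.14, 3.14, 3.14, 3.14].

INTERFACE

Orientations are given as a 3x3 rotation matrix whose columns are the frame's x, y, z axes.
In Python, from bench import arm gives the robot as it stands.
- The arm moves only by the tool jog_arm, never from a script. Its argument "commands" is a list of rows, each a list of 7 numbers: the turn, a rotation vector about the tool's x, y, z in rad, then the shift along the tool's x, y, z in m, then the opening, from 0 (shut) to 1 (fully open). In form: [[ax, ay, az, dx, dy, dz, grip], ...]. A call has 1 to 5 rows; each row is the pose to reach, as a shift and turn from the pose commanded when the call began, along the tool's axes at that moment; what a row does not reach only later rows make up. A row lasts 1/8 s, in which the tool goes at most 62.5 mm and 10.7 degrees, less where a joint would pass 70% of its speed; a pose out of reach is approached as far as the arm can. A call with a gripper value outside its range is refused whole. The fingers move at their own pace and stop on an object; "squeeze" is the grip in N (left out, the last holds). Time passes only in rows, so rows that repeat a pose let the fingers close. It gives the time, the measured TCP pose, the force, the opening and the grip force at its end, in the units of the state.
- arm.read_state(): the state, without advancing time (a new reading comes with each control period).
- arm.capture(name): name is "scene" or "top"; returns the picture (384x512x3 uint8, blue, green, red); there is no depth.
- arm.camera_params(name): a dict with "camera_matrix" (3x3 intrinsics, pixels), "k1" (the pictures are not rectified: a ray, as slopes to the right and down, at radius r is drawn at 1 + k1 r^2 times it, then the intrinsics apply), "R" (3x3) and "t" (3): a world point X has camera coordinates R X + t. Camera axes: x right, y down, z forward; pixel columns grow to the right and rows downward; lengths in mm; the calibration is good to about 2 mm. A picture is of the moment at which its call begins. camera_params takes no time and is no camera call.
- arm.sign_off(): hands the job in; it is judged then, once.
Trained networks look in the newest picture that a camera, given by its name, has taken for a name from the list of things; names that differ only in an ending like _2 or _b are one class to them, and where a whole thing is asked for, a point or a joint stands for the part that bears it (a point fixed in the world has none). Each returns a list of dicts, best first, with "score" (0 to 1); they miss things now and then, are a little off and sometimes report something else, mostly with a low value. They report only what shows in the picture. A call takes as long as a camera call.
- arm.regions_of(camera, name): "mask" (384x512 bool, what is visible of it) and "extent" ([left, top, right, bottom] in pixels, round what is visible of it).
The state is a dict: "time_s": time; "qpos": joint angles; "joint_vel": joint speeds; "effort": joint torques, N m; "position": TCP position; "tcp_rot": TCP orientation; "wrist_force": force on the tool from outside, world axes, zero at the start; "torque": the same for the moment, N m; "grip_width": opening from 0.0 (shut) to 1.0 (fully open); "gripper_force": force on a finger pad.
Only numpy, scipy, OpenCV 4.12 (cv2) and the standard library are available. Lean on these libraries where they do the work, as an engineer would, in place of code of your own. Each camera call takes 0.05 s, during which the arm holds its last target. There are 200 camera calls.

## Working session

There is one attempt and no reset: what is moved stays moved. The work goes in short steps, Python scripts to look and compute and a tool call to move; the robot and the scene stay as the last step left them, time stands still between calls to the robot, and variables do not carry over. Pictures are saved under pics/ and viewed, at most 10 in all, crops included, and the job is handed in when it is done.

Besides the shell and the picture viewer there is one more tool, called by a JSON object that holds its "method" and its "body", one argument or row to a line. jog_arm: Moves the arm, as the interface text tells. Its arguments: {"type":"object","properties":{"commands":{"type":"array","items":{"type":"array","items":{"type":"number"}}},"squeeze":{"type":"number"}},"required":["commands"]}

```bash
mkdir -p pics; cat > h.py <<'E'
import numpy as np, cv2
from bench import arm
def ray(cam,px):
    p=arm.camera_params(cam);K=np.array(p["camera_matrix"]);R=np.array(p["R"]);t=np.array(p["t"])
    px=np.atleast_2d(np.array(px,float))
    d=np.c_[(px[:,0]-K[0,2])/K[0,0],(px[:,1]-K[1,2])/K[1,1]];u=d.copy()
    for _ in range(20): u=d/(1+p["k1"]*(u**2).sum(1,keepdims=True))
    return -R.T@t,(R.T@np.c_[u,np.ones(len(u))].T).T
def atz(cam,px,z):
    c,d=ray(cam,px); return c+d*((z-c[2])/d[:,2])[:,None]
def proj(cam,X):
    p=arm.camera_params(cam);K=np.array(p["camera_matrix"]);c=(np.array(p["R"])@np.atleast_2d(X).T).T+p["t"]
    u=c[:,:2]/c[:,2:];u=u*(1+p["k1"]*(u**2).sum(1,keepdims=True))
    return u*[K[0,0],K[1,1]]+[K[0,2],K[1,2]]
E
python3 - <<'E'
from h import *
for c in("top","scene"):
    im=arm.capture(c); cv2.imwrite(f"pics/{c}0.png",im)
    p=arm.camera_params(c); print(c,(-np.array(p["R"]).T@p["t"]).round())
    for n in("pan","offcut_block","offcut_tee","glue","chisel","mallet"):
        for r in arm.regions_of(c,n)[:2]:
            cs,_=cv2.findContours(r["mask"].astype(np.uint8),0,1);k=max(cs,key=cv2.contourArea)
            q=atz(c,cv2.boxPoints(cv2.minAreaRect(k)),22 if 'off' in n else 0)[:,:2].round().tolist()
            print(n,round(r["score"],2),r["extent"],q)
s=arm.read_state();print(s["time_s"],s["tcp_rot"],s["position"])
E
```

```text
top [491. -52. 948.]
pan 0.91 [50.7, 180.3, 174.3, 291.0] [[412.0, 520.0], [681.0, 486.0], [615.0, 159.0], [350.0, 204.0]]
offcut_block 0.96 [238.9, 229.1, 264.4, 257.8] [[463.0, -22.0], [517.0, -40.0], [501.0, -85.0], [448.0, -66.0]]
offcut_tee 0.58 [282.3, 215.2, 305.5, 232.3] [[560.0, -124.0], [559.0, -185.0], [514.0, -184.0], [515.0, -123.0]]
glue 0.81 [210.1, 135.2, 233.4, 162.9] [[780.0, 63.0], [779.0, 1.0], [702.0, 1.0], [703.0, 62.0]]
chisel 0.71 [274.4, 133.5, 365.0, 146.3] [[767.0, -115.0], [784.0, -366.0], [753.0, -367.0], [737.0, -117.0]]
mallet 0.81 [366.1, 215.1, 421.2, 309.8] [[534.0, -352.0], [561.0, -496.0], [311.0, -529.0], [286.0, -389.0]]
scene [1252.  273.  587.]
pan 0.78 [346.7, 177.1, 498.6, 269.0] [[610.0, 163.0], [228.0, 163.0], [377.0, 522.0], [668.0, 449.0]]
pan 0.47 [151.4, 111.6, 210.0, 158.4] [[452.0, -587.0], [217.0, -509.0], [428.0, -309.0], [610.0, -392.0]]
offcut_block 0.7 [270.3, 164.4, 294.4, 181.4] [[509.0, -83.0], [428.0, -60.0], [482.0, -11.0], [556.0, -34.0]]
offcut_block 0.65 [149.1, 109.3, 211.6, 156.0] [[482.0, -554.0], [260.0, -475.0], [461.0, -286.0], [634.0, -369.0]]
offcut_tee 0.65 [233.9, 164.2, 259.5, 184.6] [[521.0, -189.0], [494.0, -140.0], [562.0, -102.0], [588.0, -149.0]]
glue 0.72 [260.0, 191.6, 284.1, 253.3] [[582.0, -80.0], [551.0, -21.0], [734.0, 64.0], [760.0, 15.0]]
chisel 0.62 [127.9, 191.1, 217.0, 232.0] [[774.0, -367.0], [732.0, -394.0], [718.0, -126.0], [757.0, -111.0]]
mallet 0.92 [149.5, 107.3, 209.5, 160.0] [[450.0, -590.0], [215.0, -508.0], [431.0, -306.0], [612.0, -392.0]]
0.7 [[ 9.25740961e-01  3.78158264e-01  1.84859063e-05]
 [ 3.78158263e-01 -9.25740952e-01 -1.33594274e-04]
 [-3.34066184e-05  1.30664290e-04 -9.99999991e-01]] [ 217.45642937 -532.36278985  231.33469052]
```

View pics/top0.png

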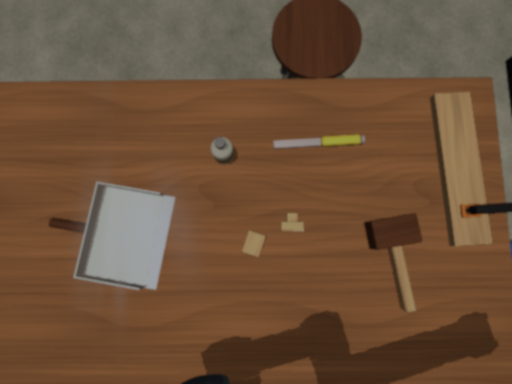

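View pics/scene0.png

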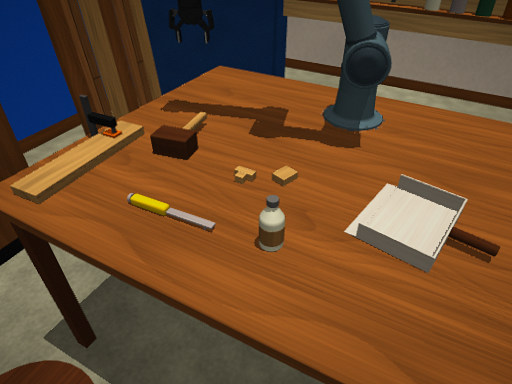

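Top view: pan at the left with its mouth facing right (lip corners about (175,196) and (156,290)). The block is at (254,244) and the tee at (292,223), with bar down and tenon up. Glue, chisel and mallet are clear of the sweep lane. Scene view agrees, and its second "pan" and "block" hits at (180,135) are the mallet. Next I fit the poses.

```bash
cat > look.py <<'E'
from h import *
from scipy.optimize import least_squares
def hull(pts): return cv2.convexHull(pts.astype(np.float32).reshape(-1,1,2))
SH={"offcut_block":np.array([[-29,-23],[29,-23],[29,23],[-29,23]]),"offcut_tee":np.array([[-29,-24],[29,-24],[29,0],[13,0],[13,24],[-13,24],[-13,0],[-29,0]])}
def outline(n,p,z0=0,cam="top"):
    c,s=np.cos(p[2]),np.sin(p[2]);q=SH[n]@np.array([[c,s],[-s,c]])+p[:2]
    m=np.zeros((384*4,512*4),np.uint8)
    for z in (z0,z0+22): cv2.fillPoly(m,[np.round(proj(cam,np.c_[q,np.full(len(q),z)])*4+1.5).astype(int)],1)
    return cv2.resize(m.astype(np.float32),(512,384),interpolation=cv2.INTER_AREA)
def fit(n,mask,z0=0,cam="top"):
    ys,xs=np.nonzero(mask);c0=atz(cam,[xs.mean(),ys.mean()],z0+15)[0][:2]
    def cost(p): return np.abs(outline(n,p,z0,cam)-mask).sum()
    from scipy.optimize import minimize
    best=None
    for a in np.arange(-np.pi,np.pi,np.pi/6) if 'tee' in n else np.arange(0,np.pi,np.pi/6):
        r=minimize(cost,[*c0,a],method="Nelder-Mead",options=dict(maxfev=60,initial_simplex=np.array([c0.tolist()+[a]]*4)+np.vstack([np.zeros(3),np.diag([5,5,.25])])))
        if best is None or r.fun<best.fun: best=r
    return best.x.round(3),round(best.fun/mask.sum(),2)
PAN=None
def see(cams=("top",),z0=0,names=SH):
    out={}
    for cam in cams:
        im=arm.capture(cam)
        for n in names:
            r=arm.regions_of(cam,n)
            if r: print(cam,n,round(r[0]["score"],2),*fit(n,r[0]["mask"].astype(float),z0,cam))
            else: print(cam,n,"none")
    return im
E
python3 - <<'E'
from look import *
P=np.array([[125,-100,0],[-125,-100,0],[125,100,45],[-125,100,45.]])
px=np.array([[175,196],[156,290],[97,183],[75,277.]])
def w(p,P):
    c,s=np.cos(p[2]),np.sin(p[2]);return np.c_[P[:,:2]@np.array([[c,s],[-s,c]])+p[:2],P[:,2]]
r=least_squares(lambda p:(proj("top",w(p,P))-px).ravel(),[500,260,0.]);print("pan",r.x.round(3),r.fun.round(1))
print("in scene",proj("scene",w(r.x,P)).round().tolist())
see(("top","scene"))
# height of offcuts' tops from two views: mask centroid rays
for n in SH:
    L=[]
    for c in("top","scene"):
        m=arm.regions_of(c,n)[0]["mask"];y,x=np.nonzero(m);o,d=ray(c,[x.mean(),y.mean()]);L.append((o,d[0]))
    A=np.c_[L[0][1],-L[1][1]];t=np.linalg.lstsq(A,L[1][0]-L[0][0],rcond=None)[0]
    a=L[0][0]+t[0]*L[0][1];b=L[1][0]+t[1]*L[1][1];print(n,((a+b)/2).round(1),"gap",np.linalg.norm(a-b).round(1))
im=cv2.imread("pics/top0.png")[170:300,60:320];cv2.imwrite("pics/crop1.png",cv2.resize(im,None,fx=3,fy=3,interpolation=2))
E
```

```text
pan [ 5.05079e+02  2.80309e+02 -1.84000e-01] [ 0.4  0.8  0.6 -0.7 -0.3 -1.2 -0.8  1. ]
in scene [[343.0, 231.0], [386.0, 183.0], [434.0, 257.0], [466.0, 198.0]]
top offcut_block 0.77 [481.694 -53.322   2.804] 0.06
top offcut_tee 0.82 [ 537.386 -155.693   -1.628] 0.11
scene offcut_block 0.63 [480.542 -53.369  -0.644] 0.31
scene offcut_tee 0.61 [ 535.01  -154.966   -1.642] 0.2
offcut_block [481.  -52.6  11.4] gap 2.0
offcut_tee [ 532.5 -153.3   12.2] gap 1.7
```

View pics/crop1.png

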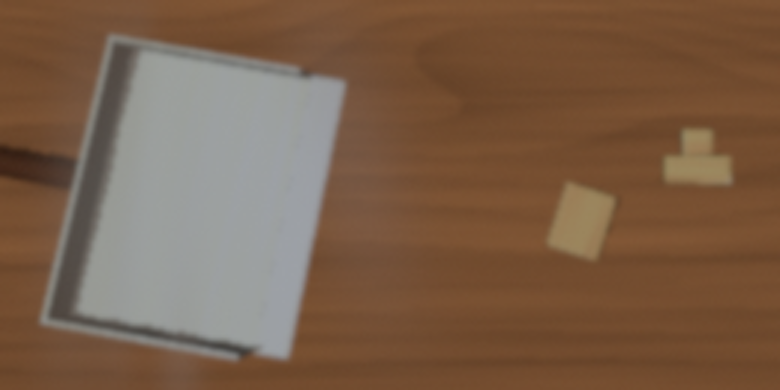

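The crop confirms the fit: block yaw about -0.34, tee bar towards the robot and tenon away, and the pan at (505,280) with yaw -0.18. Two-view mid-heights of 11–12 mm match 22 mm tall pieces on the bench. I'll move behind the block with the finger line across the push direction.

{"method": "jog_arm", "body": {
  "commands": [
    [0,0,-0.14,0.048,-0.0356,0,0.3],
    [0,0,-0.28,0.096,-0.0712,0,0.3],
    [0,0,-0.42,0.144,-0.107,0,0.3],
    [0,0,-0.56,0.192,-0.142,0,0.3],
    [0,0,-0.71,0.24,-0.178,0,0.3]
  ],
  "squeeze": 20
}}

```text
time_s: 1.82
position: [373.2, -275.2, 231.5]
tcp_rot: [[0.452, 0.892, 0.001], [0.892, -0.452, -0.001], [-0.0, 0.001, -1.0]]
wrist_force: [0.8, -1.0, -1.0]
grip_width: 0.299
gripper_force: 0.0
```

```bash
cat > to.py <<'E'
import sys; from h import *
s=arm.read_state();R=np.array(s["tcp_rot"]);p=np.array(s["position"])
print(round(s["time_s"],2),p.round(1),"xang",np.degrees(np.arctan2(R[1,0],R[0,0])).round(1),"q",np.round(s["qpos"],2),"grip",round(s["grip_width"],2),"F",np.round(s["wrist_force"],1))
if len(sys.argv)>3:
    print("shift",(R.T@(np.array(sys.argv[1:4],float)-p)).round(1),"az",(np.arctan2(R[1,0],R[0,0])-np.radians(float(sys.argv[4]))).round(3))
E
python3 to.py 476 -106 80 90
```

```text
1.82 [ 373.2 -275.2  231.5] xang 63.2 q [-0.77  0.15 -0.22  1.2   0.    1.27] grip 0.3 F [ 0.8 -1.  -1. ]
shift [197.5  15.2 151.5] az -0.469
```

{"method": "jog_arm", "body": {
  "commands": [
    [0,0,-0.1,0.04,0.003,0.03,0.3],
    [0,0,-0.2,0.08,0.006,0.06,0.3],
    [0,0,-0.3,0.12,0.009,0.09,0.3],
    [0,0,-0.4,0.16,0.012,0.12,0.3],
    [0,0,-0.46,0.19,0.015,0.15,0.3]
  ]
}}

```text
time_s: 2.45
position: [473.1, -113.1, 80.6]
tcp_rot: [[0.01, 1.0, 0.001], [1.0, -0.01, -0.0], [-0.0, 0.001, -1.0]]
wrist_force: [0.4, -1.0, -0.2]
grip_width: 0.3
gripper_force: 0.0
```

```bash
python3 to.py 476 -106 8 90; python3 -c "
from h import *
cv2.imwrite('pics/a.png',cv2.resize(arm.capture('scene')[120:240,180:400],None,fx=3,fy=3))"
```

```text
2.45 [ 473.1 -113.1   80.6] xang 89.4 q [-0.37  0.31 -0.44  0.83 -0.    1.22] grip 0.3 F [ 0.4 -1.  -0.2]
shift [ 7.2  2.8 72.6] az -0.01
```

View pics/a.png

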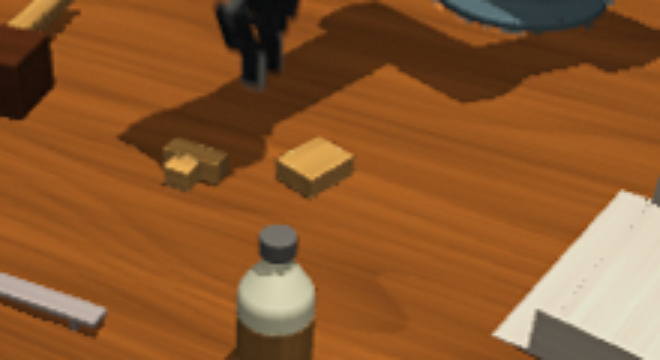

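The fingers are up behind the block (crop about (260,65)), with tee (195,165) and block (315,165) undisturbed. Now I descend and start pushing towards +y.

{"method": "jog_arm", "body": {
  "commands": [
    [0,0,0,0.007,0.003,0.03,0.3],
    [0,0,0,0.007,0.003,0.055,0.3],
    [0,0,0,0.007,0.003,0.072,0.3],
    [0,0,0,0.007,0.003,0.072,0.3]
  ]
}}

```text
time_s: 3.0
position: [474.0, -107.2, 8.3]
tcp_rot: [[0.013, 1.0, -0.003], [1.0, -0.013, 0.001], [0.001, -0.003, -1.0]]
wrist_force: [-0.0, -0.2, -0.4]
grip_width: 0.299
gripper_force: 0.0
```

{"method": "jog_arm", "body": {
  "commands": [
    [0,0,0,0.01,0,0,0.3],
    [0,0,0,0.02,0,0,0.3],
    [0,0,0,0.032,0,0,0.3],
    [0,0,0,0.044,0,0,0.3],
    [0,0,0,0.056,0,0,0.3]
  ]
}}

```text
time_s: 3.62
position: [476.1, -50.6, 9.4]
tcp_rot: [[0.013, 1.0, 0.0], [1.0, -0.013, -0.0], [-0.0, 0.0, -1.0]]
wrist_force: [-0.2, 0.1, -0.3]
grip_width: 0.302
gripper_force: 0.2
```

```bash
python3 to.py; python3 -c "
from look import *
cv2.imwrite('pics/b.png',cv2.resize(see()[170:300,60:320],None,fx=3,fy=3))"
```

```text
3.62 [476.1 -50.6   9.4] xang 89.3 q [-0.24  0.38 -0.54  0.64 -0.    1.35] grip 0.3 F [-0.2  0.1 -0.3]
top offcut_block none
top offcut_tee 0.76 [ 539.318 -158.565   -1.59 ] 0.47
```

View pics/b.png

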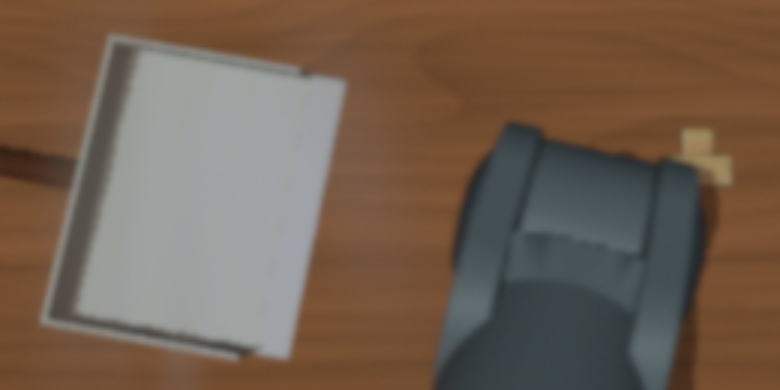

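The top view is blocked by the wrist (at (580,200)), but the tee still shows in place at (705,160). I'll track the block from the scene camera and keep pushing.

{"method": "jog_arm", "body": {
  "commands": [
    [0,0,0,0.013,0,0,0.3],
    [0,0,0,0.026,0,0,0.3],
    [0,0,0,0.039,0,0,0.3],
    [0,0,0,0.052,0,0,0.3],
    [0,0,0,0.065,0,0,0.3]
  ]
}}

```text
time_s: 4.4
position: [476.8, 14.5, 9.3]
tcp_rot: [[0.013, 1.0, -0.0], [1.0, -0.013, 0.0], [0.0, -0.0, -1.0]]
wrist_force: [-0.2, 0.2, 0.5]
grip_width: 0.296
gripper_force: 0.1
```

```bash
python3 to.py; python3 -c "
from look import *
cv2.imwrite('pics/c.png',cv2.resize(see(['scene'],names=['offcut_block'])[120:280,220:500],None,fx=2.5,fy=2.5))"
```

```text
4.4 [476.8  14.5   9.3] xang 89.3 q [-0.1   0.38 -0.55  0.64  0.    1.48] grip 0.3 F [-0.2  0.2  0.5]
scene offcut_block 0.66 [471.836  50.39    3.078] 0.14
```

View pics/c.png

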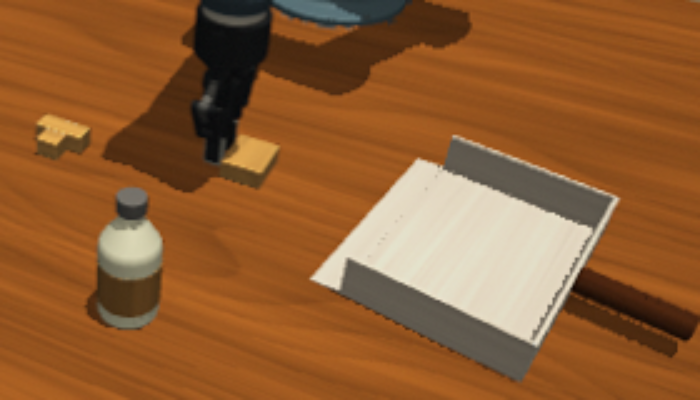

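The block sits flush ahead of the fingers (crop (250,160)) and the fit gives (472,50), so I continue.

{"method": "jog_arm", "body": {
  "commands": [
    [0,0,0,0.014,0,0,0.3],
    [0,0,0,0.028,0,0,0.3],
    [0,0,0,0.042,0,0,0.3],
    [0,0,0,0.056,0,0,0.3],
    [0,0,0,0.07,0,0,0.3]
  ]
}}

```text
time_s: 5.12
position: [477.8, 84.5, 9.3]
tcp_rot: [[0.013, 1.0, 0.0], [1.0, -0.013, -0.0], [-0.0, 0.0, -1.0]]
wrist_force: [-0.3, 0.0, -0.5]
grip_width: 0.298
gripper_force: 0.1
```

{"method": "jog_arm", "body": {
  "commands": [
    [0,0,0,0.013,0,0,0.3],
    [0,0,0,0.026,0,0,0.3],
    [0,0,0,0.039,0,0,0.3],
    [0,0,0,0.052,0,0,0.3],
    [0,0,0,0.065,0,-0.001,0.3]
  ]
}}

```text
time_s: 5.75
position: [478.5, 149.3, 10.2]
tcp_rot: [[0.013, 1.0, -0.0], [1.0, -0.013, -0.0], [-0.0, -0.0, -1.0]]
wrist_force: [0.2, -0.6, -0.1]
grip_width: 0.295
gripper_force: 0.1
```

```bash
python3 to.py; python3 -c "
from look import *
see(['scene'],names=['offcut_block'])"
```

```text
5.75 [478.5 149.3  10.2] xang 89.3 q [ 0.18  0.42 -0.48  0.67 -0.    1.76] grip 0.3 F [ 0.2 -0.6 -0.1]
scene offcut_block 0.78 [472.936 183.411   3.057] 0.13
```

{"method": "jog_arm", "body": {
  "commands": [
    [0,0,0,0.013,0,0,0.3],
    [0,0,0,0.026,0,0,0.3],
    [0,0,0,0.039,0,-0.001,0.3],
    [0,0,0,0.052,0,-0.001,0.3],
    [0,0,0,0.065,0,-0.001,0.3]
  ]
}}

```text
time_s: 6.48
position: [479.5, 214.4, 11.3]
tcp_rot: [[0.013, 1.0, 0.0], [1.0, -0.013, -0.0], [-0.0, 0.0, -1.0]]
wrist_force: [-0.4, 0.2, -0.2]
grip_width: 0.3
gripper_force: 0.2
```

{"method": "jog_arm", "body": {
  "commands": [
    [0,0,0,0.014,0,0,0.3],
    [0,0,0,0.028,0,0,0.3],
    [0,0,0,0.042,0,0,0.3],
    [0,0,0,0.054,0,0,0.3],
    [0,0,0,0.06,0,0,0.3]
  ]
}}

```text
time_s: 7.1
position: [480.3, 274.3, 11.3]
tcp_rot: [[0.012, 1.0, 0.0], [1.0, -0.012, -0.0], [-0.0, 0.0, -1.0]]
wrist_force: [0.3, -1.1, 1.1]
grip_width: 0.301
gripper_force: 0.2
```

{"method": "jog_arm", "body": {
  "commands": [
    [0,0,0,-0.02,0,0,0.3],
    [0,0,0,-0.03,0,-0.04,0.3],
    [0,0,0,-0.07,0.01,-0.08,0.3],
    [0,0,0,-0.12,0.02,-0.09,0.3],
    [0,0,0,-0.17,0.03,-0.09,0.3]
  ]
}}

```text
time_s: 7.72
position: [508.9, 100.4, 102.8]
tcp_rot: [[0.014, 1.0, 0.003], [1.0, -0.014, -0.0], [-0.0, 0.003, -1.0]]
wrist_force: [0.3, 0.1, 0.2]
grip_width: 0.304
gripper_force: 0.0
```

```bash
python3 to.py 540 -212 90 90; python3 -c "
from look import *
see(['scene'],z0=3,names=['offcut_block']);see(['scene'],names=['offcut_tee'])"
```

```text
7.72 [508.9 100.4 102.8] xang 89.2 q [ 0.07  0.34 -0.32  0.91 -0.    1.66] grip 0.3 F [0.3 0.1 0.2]
shift [-312.    35.3   13. ] az -0.014
scene offcut_block 0.83 [477.123 309.81    3.119] 0.06
scene offcut_tee 0.59 [ 536.137 -156.373   -1.575] 0.19
```

The block rests in the pan at about x -33, y +24 (pan frame). For the tee I turn the finger line about 30° so one finger meets the bar end and the other the tenon side.

{"method": "jog_arm", "body": {
  "commands": [
    [0,0,-0.1,-0.06,0.006,0,0.25],
    [0,0,-0.2,-0.12,0.012,0,0.25],
    [0,0,-0.3,-0.18,0.018,0,0.25],
    [0,0,-0.42,-0.24,0.024,0.01,0.25],
    [0,0,-0.537,-0.3,0.033,0.02,0.25]
  ]
}}

```text
time_s: 8.55
position: [536.9, -198.1, 80.9]
tcp_rot: [[-0.505, 0.863, -0.0], [0.863, 0.505, 0.0], [0.001, 0.0, -1.0]]
wrist_force: [1.6, 0.1, -0.4]
grip_width: 0.249
gripper_force: 0.0
```

```bash
python3 to.py 538 -215 9 120; python3 -c "
from look import *
see(['scene'],z0=3,names=['offcut_block']);see(['scene'],names=['offcut_tee'])"
```

```text
8.55 [ 536.9 -198.1   80.9] xang 120.3 q [-0.46  0.46 -0.2   0.92  0.    0.58] grip 0.25 F [ 1.6  0.1 -0.4]
shift [-15.2  -7.7  71.9] az 0.006
scene offcut_block 0.91 [ 4.77447e+02  3.09265e+02 -2.20000e-02] 0.07
scene offcut_tee 0.61 [ 534.497 -156.779   -1.639] 0.21
```

{"method": "jog_arm", "body": {
  "commands": [
    [0,0,0,-0.015,-0.008,0.01,0.25],
    [0,0,0,-0.015,-0.008,0.05,0.25],
    [0,0,0,-0.015,-0.008,0.07,0.25],
    [0,0,0,-0.015,-0.008,0.072,0.25]
  ]
}}

```text
time_s: 9.25
position: [535.9, -212.6, 7.3]
tcp_rot: [[-0.502, 0.865, -0.004], [0.865, 0.502, 0.002], [0.004, -0.002, -1.0]]
wrist_force: [0.7, -0.0, 0.4]
grip_width: 0.251
gripper_force: 0.0
```

{"method": "jog_arm", "body": {
  "commands": [
    [0,0,0,0.01,0.0063,0,0.25],
    [0,0,0,0.02,0.0125,0,0.25],
    [0,0,0,0.03,0.019,0,0.25],
    [0,0,0,0.04,0.0255,0,0.25],
    [0,0,0,0.05,0.032,0,0.25]
  ]
}}

```text
time_s: 9.88
position: [540.7, -154.2, 9.6]
tcp_rot: [[-0.501, 0.866, 0.001], [0.866, 0.501, -0.0], [-0.001, 0.0, -1.0]]
wrist_force: [-0.6, -0.3, 0.1]
grip_width: 0.25
gripper_force: 0.2
```

```bash
python3 to.py; python3 -c "
from look import *
cv2.imwrite('pics/d.png',cv2.resize(see(['scene'],names=['offcut_tee'])[120:280,180:460],None,fx=2.5,fy=2.5))"
```

```text
9.88 [ 540.7 -154.2    9.6] xang 120.0 q [-0.39  0.52 -0.31  0.74 -0.    0.66] grip 0.25 F [-0.6 -0.3  0.1]
scene offcut_tee 0.54 [ 5.30986e+02 -1.17545e+02  3.41000e-01] 0.25
```

View pics/d.png

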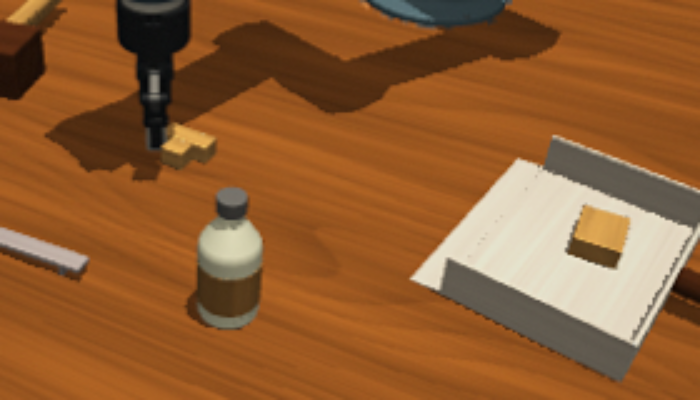

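The tee (crop (190,145)) is being pushed without turning, and the block lies on the pan floor (600,235). I continue.

{"method": "jog_arm", "body": {
  "commands": [
    [0,0,0,0.0117,0.0076,0,0.25],
    [0,0,0,0.0234,0.0152,0,0.25],
    [0,0,0,0.0351,0.0228,0,0.25],
    [0,0,0,0.0468,0.0304,0,0.25],
    [0,0,0,0.0585,0.038,0,0.25]
  ]
}}

```text
time_s: 10.6
position: [544.1, -84.3, 9.3]
tcp_rot: [[-0.501, 0.866, 0.0], [0.866, 0.501, -0.0], [-0.0, -0.0, -1.0]]
wrist_force: [0.2, -1.0, 0.3]
grip_width: 0.254
gripper_force: 0.2
```

```bash
python3 to.py; python3 -c "
from look import *
cv2.imwrite('pics/e.png',cv2.resize(see(['scene'],names=['offcut_tee'])[120:250,200:400],None,fx=3,fy=3))"
```

```text
10.6 [544.1 -84.3   9.3] xang 120.0 q [-0.27  0.5  -0.35  0.72 -0.    0.78] grip 0.25 F [ 0.2 -1.   0.3]
scene offcut_tee 0.6 [541.337 -51.815  -1.659] 0.2
```

View pics/e.png

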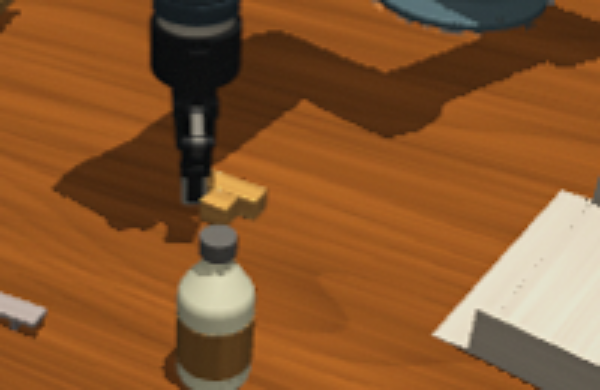

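The tee keeps its orientation at (541,-52), so I carry on.

{"method": "jog_arm", "body": {
  "commands": [
    [0,0,0,0.0117,0.0076,0,0.25],
    [0,0,0,0.0234,0.0152,0,0.25],
    [0,0,0,0.0351,0.0228,0,0.25],
    [0,0,0,0.0468,0.0304,0,0.25],
    [0,0,0,0.0585,0.038,0,0.25]
  ]
}}

```text
time_s: 11.32
position: [547.7, -14.7, 9.3]
tcp_rot: [[-0.501, 0.866, 0.0], [0.866, 0.501, -0.0], [-0.0, -0.0, -1.0]]
wrist_force: [0.5, -0.5, -0.2]
grip_width: 0.252
gripper_force: 0.1
```

{"method": "jog_arm", "body": {
  "commands": [
    [0,0,0,0.0117,0.0076,0,0.25],
    [0,0,0,0.0234,0.0152,0,0.25],
    [0,0,0,0.0351,0.0228,0,0.25],
    [0,0,0,0.0468,0.0304,0,0.25],
    [0,0,0,0.0585,0.038,0,0.25]
  ]
}}

```text
time_s: 11.95
position: [551.4, 54.9, 9.3]
tcp_rot: [[-0.5, 0.866, 0.0], [0.866, 0.5, -0.0], [-0.0, 0.0, -1.0]]
wrist_force: [0.4, -1.0, -0.1]
grip_width: 0.249
gripper_force: 0.1
```

```bash
python3 to.py; python3 -c "
from look import *
see(['scene'],names=['offcut_tee'])"
```

```text
11.95 [551.4  54.9   9.3] xang 120.0 q [-0.02  0.5  -0.34  0.73 -0.    1.03] grip 0.25 F [ 0.4 -1.  -0.1]
scene offcut_tee 0.85 [5.42872e+02 9.50070e+01 1.77000e-01] 0.21
```

{"method": "jog_arm", "body": {
  "commands": [
    [0,0,0,0.0117,0.0076,0,0.25],
    [0,0,0,0.0234,0.0152,0,0.25],
    [0,0,0,0.0351,0.0228,0,0.25],
    [0,0,0,0.0468,0.0304,-0.001,0.25],
    [0,0,0,0.0585,0.038,-0.001,0.25]
  ]
}}

```text
time_s: 12.68
position: [555.1, 124.7, 10.4]
tcp_rot: [[-0.501, 0.866, 0.0], [0.866, 0.501, -0.0], [-0.0, 0.0, -1.0]]
wrist_force: [0.7, -1.0, 0.6]
grip_width: 0.251
gripper_force: 0.1
```

```bash
python3 to.py; python3 -c "
from look import *
cv2.imwrite('pics/f.png',cv2.resize(see(['scene'],names=['offcut_tee'])[130:280,260:500],None,fx=3,fy=3))"
```

```text
12.68 [555.1 124.7  10.4] xang 120.0 q [ 0.11  0.53 -0.29  0.75 -0.    1.16] grip 0.25 F [ 0.7 -1.   0.6]
scene offcut_tee 0.54 [5.46433e+02 1.63892e+02 2.29000e-01] 0.21
```

View pics/f.png

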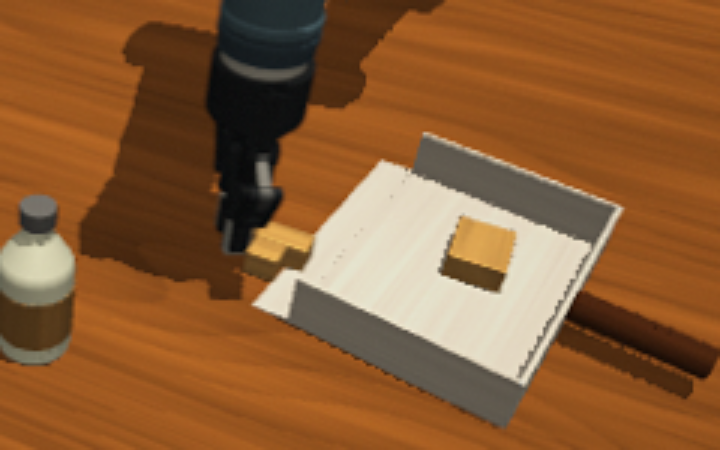

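The tee is at the lip (crop (280,250)), clear of the near side wall. I'll push it straight in.

{"method": "jog_arm", "body": {
  "commands": [
    [0,0,0,0.0121,0.007,0,0.25],
    [0,0,0,0.0242,0.014,0,0.25],
    [0,0,0,0.0363,0.021,0,0.25],
    [0,0,0,0.0484,0.028,-0.001,0.25],
    [0,0,0,0.0605,0.035,-0.001,0.25]
  ]
}}

```text
time_s: 13.4
position: [555.0, 194.6, 11.3]
tcp_rot: [[-0.501, 0.866, 0.0], [0.866, 0.501, 0.0], [0.0, 0.0, -1.0]]
wrist_force: [0.0, 0.7, 0.0]
grip_width: 0.256
gripper_force: 0.1
```

{"method": "jog_arm", "body": {
  "commands": [
    [0,0,0,0.0121,0.007,0,0.25],
    [0,0,0,0.0242,0.014,0,0.25],
    [0,0,0,0.0363,0.021,0,0.25],
    [0,0,0,0.0467,0.027,0,0.25],
    [0,0,0,0.052,0.03,0,0.25]
  ]
}}

```text
time_s: 14.02
position: [554.9, 254.4, 11.2]
tcp_rot: [[-0.501, 0.865, 0.0], [0.865, 0.501, -0.0], [-0.0, 0.0, -1.0]]
wrist_force: [-0.0, -0.5, 0.5]
grip_width: 0.249
gripper_force: 0.3
```

```bash
python3 to.py; python3 -c "
from look import *
see(['scene'],z0=3)"
```

```text
14.03 [554.9 254.4  11.2] xang 120.1 q [ 0.33  0.6  -0.17  0.81 -0.    1.37] grip 0.25 F [-0.  -0.5  0.5]
scene offcut_block 0.64 [ 4.73730e+02  3.09342e+02 -2.00000e-02] 0.34
scene offcut_tee 0.9 [5.44836e+02 2.96539e+02 1.15000e-01] 0.31
```

Now I retreat backwards, rise, clear the view and check.

{"method": "jog_arm", "body": {
  "commands": [
    [0,0,0,-0.017,-0.01,0,0.25],
    [0,0,0,-0.026,-0.015,-0.04,0.25],
    [0,0,0,-0.05,-0.03,-0.09,0.25],
    [0,0,0,-0.1,-0.058,-0.1,0.25],
    [0,0,0,-0.15,-0.087,-0.1,0.25]
  ]
}}

```text
time_s: 14.8
position: [555.6, 77.3, 113.1]
tcp_rot: [[-0.5, 0.866, 0.004], [0.866, 0.5, -0.001], [-0.003, 0.003, -1.0]]
wrist_force: [0.8, -0.1, -1.1]
grip_width: 0.255
gripper_force: 0.0
```

{"method": "jog_arm", "body": {
  "commands": [
    [0,0,0,-0.05,-0.03,0,0.25],
    [0,0,0,-0.1,-0.06,0,0.25],
    [0,0,0,-0.15,-0.09,0,0.25],
    [0,0,0,-0.15,-0.09,0,0.25],
    [0,0,0,-0.15,-0.09,0,0.25]
  ]
}}

```text
time_s: 15.42
position: [550.9, -95.5, 111.1]
tcp_rot: [[-0.499, 0.867, -0.001], [0.867, 0.499, 0.001], [0.001, -0.0, -1.0]]
wrist_force: [-0.2, -0.0, -0.3]
grip_width: 0.247
gripper_force: 0.0
```

```bash
python3 to.py; python3 -c "
from look import *
cv2.imwrite('pics/g.png',cv2.resize(see(['scene','top'],z0=3),None,fx=1.5,fy=1.5))"
```

```text
15.43 [550.9 -95.5 111.1] xang 119.9 q [-0.29  0.41 -0.19  0.97  0.    0.76] grip 0.25 F [-0.2 -0.  -0.3]
scene offcut_block 0.94 [ 4.75804e+02  3.09453e+02 -2.80000e-02] 0.13
scene offcut_tee 0.95 [553.324 287.804  -1.6  ] 0.1
top offcut_block 0.84 [479.033 308.239   3.175] 0.07
top offcut_tee 0.66 [554.04  286.577  -1.618] 0.23
```

View pics/g.png

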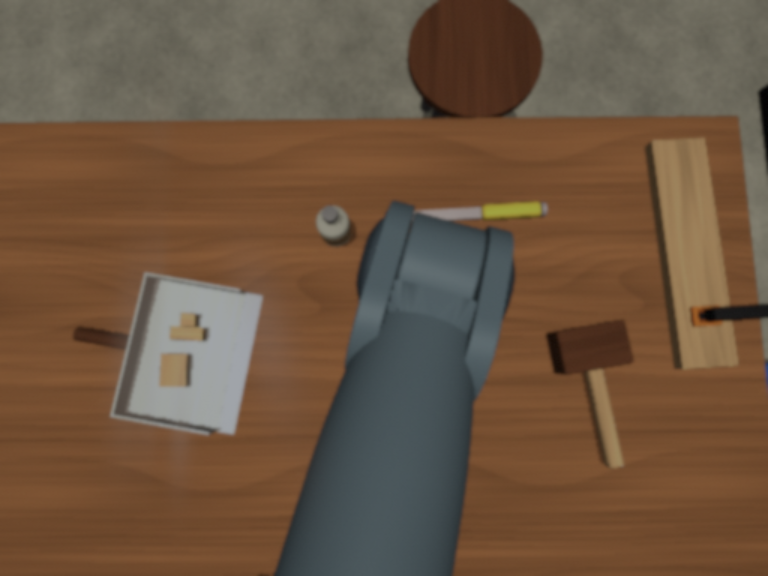

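Both offcuts lie flat on the pan floor (tee at (188,328), block at (175,370)), well beyond the lip. In the pan frame they are at about (47, 15) and (-31, 23). The glue, chisel and mallet have not moved and the arm is clear.

```bash
python3 -c "
from bench import arm
print(arm.sign_off())"
```

```text
the job is handed in; nothing more can be done
None
```

I swept both offcuts into the scrap pan and handed the job in at about 15 s of robot time: camera checks put each flat on the floor, about 85–95 mm beyond the lip, with the glue bottle, chisel and mallet still in place; the sign-off gave no verdict.

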